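Pack and shut the ornament-maker's case

TASK

Pack up the plywood case: take the wooden stamp stick that lies across its rim and lay it down inside, in the compartment that holds the flat tile (the plaster mould fills the other). Then lower the lid gently all the way shut without letting it drop, and slide the bolt on the lid fully home through its keeper, to the end stop. Do not disturb the plaster mould or the other things on the table.

Things in the scene. Friction and masses are not known exactly. Their poses are not given: they have to be found in the camera images.
- case: Plywood case fixed to the table: 190 (x) x 194 (y) x 85 mm high, walls 8, inner floor at z = 8. A rim-high 8 mm divider along x at y = 0 leaves two compartments, 174 (x) x 85 (y), centred at y = +46.5 and -46.5. Origin: centre of the underside; x from front to hinge side, y to the side with the steel keeper, which stands outside the +y wall at x = -65, reaching y = 112, z = 114 mm.
- lid (a joint): Lid hinge angle, rad: 0 shut on the rim, grows as it opens, 1.57 upright, stop at 1.75. Plywood panel 190 x 194 x 10 mm, about 0.5 kg with its bolt. Hinge friction holds it when nearly upright (above about 1.25); below that it falls shut and slams unless held. It must never close faster than 2.5 rad/s.
- lid_hinge (a point): Point on the lid's hinge axis, midway along it: case frame (95, 0, 85.5) mm. Its frame turns with the lid: y is the hinge axis, x points from the lid's free edge to the hinge; the panel lies at z 0 to 10 mm.
- lid_tab (a point): Grip point of the dark wood tab at the lid's mid free edge. Tab: 36 mm wide (along hinge axis), 14 thick, standing 46 out from the edge in the lid's plane. Point: 27 mm out, mid width and thickness, at (-217, 0, 5) mm in the lid_hinge frame. Pinched across its width from above, it turns between the pads as the lid swings. Shut, it sticks out level in front of the case at z = 90. Axes: lid_hinge.
- bolt (a joint): Travel of the steel bolt on the lid's outer face, m: 0 to 0.050 (end stop, home in the keeper); slides along the hinge axis towards the case's +y side. Friction about 2 N; stays where it is left. Starts within 15 mm of 0.
- bolt_knob (a point): Top centre of the bolt's round knob, 16 mm in diameter, standing 43 mm off the lid's outer face (grip it 10 to 15 mm below the top). With the lid shut: case frame x = -65 mm, y = the bolt's travel, top at z = 138.5. Its z points out of the lid. Two bolt guides, 16 mm high, stand on the lid at y = -48 and +90.
- stick: Wooden stamp stick, a square bar 140 mm long (its x axis), 24 mm wide and 24 mm high, with dark bands near both ends, about 0.09 kg. Origin: centre of the underside. At the start it lies on the case's front wall and divider, in the way of the lid. It fits in a compartment only lengthwise, roughly along the case's x axis.
- tile: Flat loose terracotta tile 120 (x) by 68 by 14 mm lying in one of the two compartments, along the case's x axis. Origin: centre of the underside. The stick is to lie on it or beside it.
- mould: Loose plaster block mould 120 (x) by 68 by 58 mm, standing in the other compartment and filling it; nothing more fits there under the lid. Origin: centre of the underside.
- vase: Terracotta vase, 152 mm high, 80 mm at its widest, standing near the case. Origin: centre of the underside. Bystander.
- tub: Yellow screw-top jar, 72 mm across, 85 mm high, near the case. Origin: centre of the underside. Bystander.
- bowl: Blue bowl, 110 mm across, 45 mm high, near the case. Origin: centre of the underside. Bystander.
- beaker: Grey open beaker, 72 mm across, 80 mm high, near the case. Origin: centre of the underside. Bystander.
- scraper: Spatula-like scraper 240 mm long, lying on the table to the robot's right. Origin: middle of its length, underside. Bystander.
- float: Dark wooden float, a block 140 by 70 by 22 mm, on the table to the robot's left. Origin: centre of the underside. Bystander.

How it is judged (in metres and radians):
On the way, in this order (a step that is already met when the one before it is completed fails the run):
1. the stick lies inside the case, low in the tile's compartment (z of stick in the frame of case below 0.04 m and x of stick in the frame of case between -0.087 and 0.087 m and y of stick in the frame of case between -0.089 and 0.089 m and linear speed of stick below 0.03 m/s), for 0.2 s.
2. with the stick inside, the lid is shut (z of stick in the frame of case below 0.04 m and x of stick in the frame of case between -0.087 and 0.087 m and y of stick in the frame of case between -0.089 and 0.089 m and value of joint lid below 0.03 rad), for 0.2 s.
3. with the lid shut, the bolt is slid home (value of joint lid below 0.03 rad and value of joint bolt above 0.047 m), for 0.2 s.
At the end, for the whole second after the job is handed in: The stick lies at rest inside the case (its origin between the outer walls, less than 40 mm above the case's underside), the lid is shut (below 0.03 rad) and the bolt is home (at least 47 of 50 mm) (all of step 3 and z of stick in the frame of case below 0.04 m and x of stick in the frame of case between -0.087 and 0.087 m and y of stick in the frame of case between -0.089 and 0.089 m and linear speed of stick below 0.02 m/s); the robot touches nothing.
It fails at once if the lid is dropped or slammed (closing faster than 2.5 rad/s) (velocity of joint lid below -2.5 rad/s).
It fails at once if a bystander is pushed more than 30 mm, or tipped (distance of any of vase, tub, bowl, beaker, scraper, float, mould from where it was at the start of the episode above 0.03 m or angle between any of vase, tub, bowl, beaker, scraper, float, mould's own z axis and vertical above 0.4 rad).
It also fails if it takes over 64 s, if anything falls off the work surface, if the arm or the gripper's body presses on something with over 40 N, if the wrist force passes 120 N, or if a joint passes its speed limit or range.

ROBOT

A 6-joint arm with a two-finger parallel gripper is mounted at the origin on the work surface. World frame = base frame: x ahead of the robot, y to its left, z up, the work surface at z = 0. Lengths are in mm, angles in rad, forces in N, time in s.
With the tool pointing down it reaches from about 400 to 925 mm from the base axis. Payload 12.5 kg.
Tool frame: the origin (TCP) lies between the finger pads; the fingertips stand 11 mm ahead of it and the grasp point (between the pads) lies 8 mm behind it (env.tip_extent is the distance from the TCP to the fingertips, in mm); x points along the fingers, z is the direction in which the jaws open and shut, and the axes are right-handed (so a half turn about x gives the same grasp; the last joint's range is limited). The gripper opens to 95 mm and grips with 3 to 60 N. Pads are 20 mm wide; open, the fingers measure 119 mm over their backs; the gripper's body (75 mm by 180 mm) begins 59 mm behind the grasp point.
Start: joints at [1.167, 0.491, 1.559, -0, 1.092, -0.106], TCP at [183.369, 597.513, 225.661] pointing down, gripper open.
Joint ranges: [-3.1, 3.1], [-0.84, 2.19], [0.05, 2.79], [-1.13, 4.28], [0.06, 2.93], [-2.69, 2.69]. Speed limits (rad/s): [2.22, 2.22, 2.79, 3.14, 3.14, 3.14].

INTERFACE

Orientations are given as [roll, pitch, yaw] about the fixed x, y, z axes, in that order (R = Rz(yaw) Ry(pitch) Rx(roll)).
In Python, from cell import status, imaging, env gives the robot as it stands. The module is installed in compiled form; this text tells all that it offers.
- The arm moves only by the tool apply_moves, never from a script. Its argument "increments" is a list of rows, each a list of 5 numbers: the closure, from 0 (fully open) to 1 (shut), then the shift along the tool's x, y, z in mm, then the turn about the tool's x in degrees. A call has 1 to 10 rows; each row shifts and turns the commanded pose from where the row before left it, along the tool's axes as they then stand; what a row does not reach is not made up. A row lasts 1/10 s, in which the tool goes at most 50 mm and 8.59 degrees, less where a joint would pass 70% of its speed; a pose out of reach is approached as far as the arm can. A call with a gripper value outside its range is refused whole. The fingers move at their own pace and stop on an object; the grip force is fixed at half the most. Time passes only in rows, so rows that do not move let the fingers close. It gives the time, the measured TCP pose, the force and the opening at its end, in the units of the state.
- status.state(): the state, without advancing time (a new reading comes with each control period).
- imaging.read_camera(name): name is "side" or "top"; returns a dict with "pixels" (480x640x3 uint8, red, green, blue), "fovy" (degrees; the focal length in pixels is half the picture's height over the tangent of half this angle, whatever the lens; pixels are square), "cx", "cy" (the principal point, pixels), "R" (3x3) and "t" (3): a world point X has camera coordinates R X + t. Camera axes: x right, y down, z forward; pixel columns grow to the right and rows downward; lengths in mm; the calibration is good to about 2 mm. A picture is of the moment at which its call begins. There is no depth.
- env.job_done(): hands the job in, once; it reports no verdict.
The state is a dict: "t": time; "joints": joint angles; "qvel": joint speeds; "tau": joint torques, N m; "eef_pos": TCP position; "tcp_rot": TCP orientation; "ft_force": force on the tool from outside, world axes, zero at the start; "moment": the same for the moment, N m; "opening": opening from 0.0 (shut) to 1.0 (fully open).
Only numpy, scipy, OpenCV 4.12 (cv2) and the standard library are available. Lean on these libraries where they do the work, as an engineer would, in place of code of your own. Each camera call takes 0.05 s, during which the arm holds its last target. There are 200 camera calls.

## Working session

There is one attempt and no reset: what is moved stays moved. The work goes in short steps, Python scripts to look and compute and a tool call to move; the robot and the scene stay as the last step left them, time stands still between calls to the robot, and variables do not carry over. Pictures are saved under pics/ and viewed, about 8 in all and at most 12, crops included, and the job is handed in when it is done.

Besides the shell and the picture viewer there is one more tool, called after "Call:" as name([rows], argument=value, ...), one row to a line, values as JSON. apply_moves: Moves the arm, as the interface text tells. Its arguments: {"type":"object","properties":{"increments":{"type":"array"}},"required":["increments"]}

```bash
mkdir -p pics; ls; python3 - <<'E'
from cell import status, imaging, env
import cv2, numpy as np, pickle
print(status.state())
for n in("side","top"):
    d=imaging.read_camera(n); pickle.dump(d,open(f"{n}0.pkl","wb"))
    cv2.imwrite(f"pics/{n}0.png",d["pixels"][:,:,::-1]); print(n,d["fovy"],d["cx"],d["cy"],d["R"],d["t"])
print(env.tip_extent)
E
```

```text
pics
{'t': 0.0, 'joints': array([ 1.16742150e+00,  4.91554704e-01,  1.55945474e+00, -1.41873452e-05,
        1.09167344e+00, -1.05631818e-01]), 'qvel': array([-7.65439311e-04, -4.18387874e-04, -1.29362638e-03,  9.62533250e-04,
        1.02323187e-04, -3.88156713e-05]), 'tau': array([-1.75575573e-03, -6.12655735e+01, -2.58175617e+01,  6.91220351e-02,
        4.82978951e-02, -8.04868773e-05]), 'eef_pos': array([183.26249124, 597.2896376 , 225.06292952]), 'tcp_rot': array([ 3.04750159,  1.56970602, -1.96262386]), 'ft_force': array([0.50182203, 0.57805444, 0.36808004]), 'moment': array([ 0.01892678, -0.04013795,  0.00521245]), 'opening': 1.00138440001469}
side 51.77327020971746 318.891378350246 240.09995424611694 [[ 0.9022029  -0.43114609  0.01195726]
 [-0.30984423 -0.66715773 -0.67741946]
 [ 0.30004413  0.60746491 -0.73549976]] [-481.3779075   246.51162228 1419.21696789]
top 52.13391171575901 322.6991471376226 243.02087457953795 [[ 0.01809001 -0.99971536 -0.01555467]
 [-0.99759906 -0.01700718 -0.0671333 ]
 [ 0.06684965  0.01673176 -0.99762276]] [   4.87797076  539.22861983 1467.91976249]
11.0
```

View pics/top0.png

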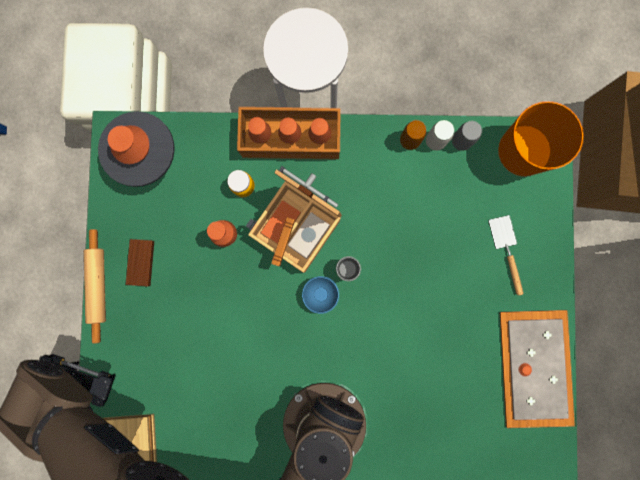

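View pics/side0.png

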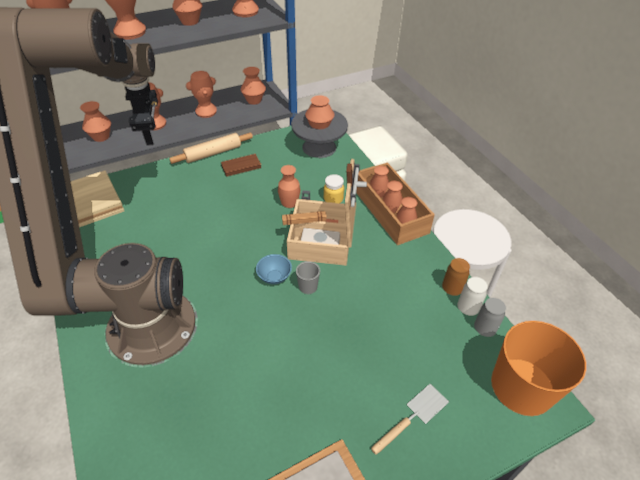

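The top view shows the case near px (295,225), rotated about 30°, with the lid upright along (278,172)-(337,205). The stick lies at (284,242) on the front-left, with the tile in the left compartment and the mould in the right. I'll crop both views for corner measurements.

```bash
python3 - <<'E'
import cv2,pickle,numpy as np
a=pickle.load(open("top0.pkl","rb"))["pixels"][150:320,195:375,::-1]
b=pickle.load(open("side0.pkl","rb"))["pixels"][145:305,245:425,::-1]
a=cv2.resize(a,None,fx=4,fy=3.5*4/3.5,interpolation=cv2.INTER_CUBIC)[:600]
b=cv2.resize(b,None,fx=4,fy=4,interpolation=cv2.INTER_CUBIC)[:600]
cv2.imwrite("pics/topc.png",a);cv2.imwrite("pics/sidec.png",b)
E
```

```text
(no output)
```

View pics/topc.png

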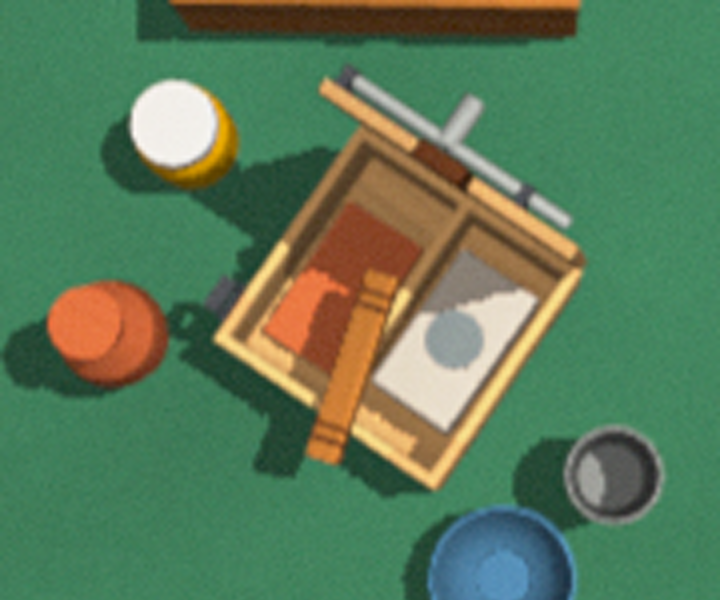

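View pics/sidec.png

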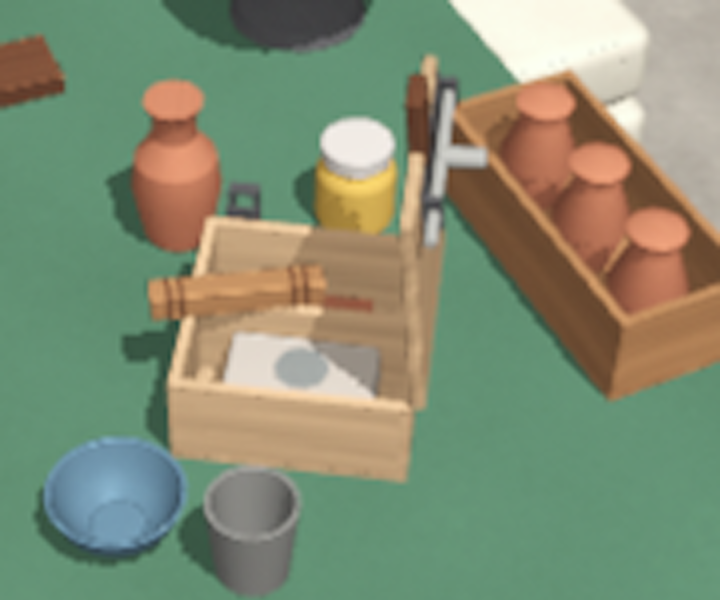

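The crops show these rim corners (crop px): front-left (215,340), front-right (435,490), hinge-right (583,265), hinge-left ~(365,130). The stick runs from (325,455) to (380,278), the keeper is at (222,296), and the tile is in the +y compartment. I'll cast rays for these points.

```bash
cat > h.py <<'E'
import numpy as np
def ray(d,p):
    f=d["pixels"].shape[0]/2/np.tan(np.radians(d["fovy"]/2)); R=np.array(d["R"]);t=np.array(d["t"])
    return -R.T@t, R.T@np.array([(p[0]-d["cx"])/f,(p[1]-d["cy"])/f,1])
def onz(d,p,z):
    c,v=ray(d,p); return c+v*(z-c[2])/v[2]
def proj(d,X):
    f=d["pixels"].shape[0]/2/np.tan(np.radians(d["fovy"]/2)); q=np.array(d["R"])@X+d["t"]
    return np.array([f*q[0]/q[2]+d["cx"],f*q[1]/q[2]+d["cy"]])
E
python3 - <<'E'
import pickle,numpy as np
from h import *
np.set_printoptions(precision=1,suppress=True)
T=pickle.load(open("top0.pkl","rb"));S=pickle.load(open("side0.pkl","rb"))
ct=lambda p:((p[0]+.5)/4-.5+195,(p[1]+.5)/4-.5+150)
cs=lambda p:((p[0]+.5)/4-.5+245,(p[1]+.5)/4-.5+145)
FL,FR,HR=[onz(T,ct(p),85)for p in((215,340),(435,490),(583,265))]
print("top rim FL FR HR",FL,FR,HR,np.linalg.norm(FL-FR),np.linalg.norm(HR-FR))
ex=(HR-FR);ey=FL-FR
y1=np.arctan2(ex[1],ex[0]);y2=np.arctan2(ey[1],ey[0])-np.pi/2
print("yaw",y1,y2,"centre",(FL+HR)/2)
a,b,c=[onz(S,cs(p),85)for p in((210,222),(172,382),(411,408))]
print("side rim FL FR HR",a,b,c,np.linalg.norm(a-b),np.linalg.norm(c-b),"yaw",np.arctan2(*(a-b)[[1,0]])-np.pi/2,np.arctan2(*(c-b)[[1,0]]),"centre",(a+c)/2)
# stick top face
s=[onz(T,ct(p),109)for p in((308,452),(343,460),(367,270),(397,277))]
n,f=(s[0]+s[1])/2,(s[2]+s[3])/2
print("stick",n,f,(n+f)/2,np.linalg.norm(f-n),np.arctan2(*(f-n)[[1,0]]))
for nm,p,z in(("vase top",(87,323),152),("tub top",(174,124),85),("beaker",(613,474),80),("bowl",(503,575),45),("tile c",(342,282),22),("bolt knob",(472,104),0)):print(nm,onz(T,ct(p),z))
E
```

```text
top rim FL FR HR [555.3 229.4  85. ] [449.6  67.4  85. ] [614.4 -36.6  85. ] 193.46184741832664 194.92015067907263
yaw -0.5630497646443579 -0.5784307950235906 centre [584.9  96.4  85. ]
side rim FL FR HR [558.9 224.9  85. ] [458.3  70.2  85. ] [614.2 -32.1  85. ] 184.47370880016678 186.50722696681396 yaw -0.5766001939712783 -0.5810545402509503 centre [586.5  96.4  85. ]
stick [472.1 144.4 109. ] [603.  107.2 109. ] [537.5 125.8 109. ] 136.1041157982441 -0.27693973894803875
vase top [560.2 307.2 152. ]
tub top [713.3 263.9  85. ]
beaker [463.4 -60.8  80. ]
bowl [388.1  18.1  45. ]
tile c [606.2 144.7  22. ]
bolt knob [748.8  49.6   0. ]
```

```bash
cat >> h.py <<'E'
C=np.array([585.5,96.5]);YAW=-0.573
def c2w(x,y,z): 
    c,s=np.cos(YAW),np.sin(YAW); return np.array([C[0]+c*x-s*y,C[1]+s*x+c*y,z])
def w2c(X):
    c,s=np.cos(YAW),np.sin(YAW); d=np.array(X[:2])-C; return np.array([c*d[0]+s*d[1],-s*d[0]+c*d[1],X[2]])
def tri(d1,p1,d2,p2):
    c1,v1=ray(d1,p1);c2,v2=ray(d2,p2)
    k=np.linalg.lstsq(np.c_[v1,-v2],c2-c1,rcond=None)[0]; a,b=c1+k[0]*v1,c2+k[1]*v2
    return (a+b)/2,np.linalg.norm(a-b)
def plan(tgt=None,jaw=None):
    """print what is left in tool axes; jaw = wanted world angle of tool z (mod pi)"""
    from cell import status
    from scipy.spatial.transform import Rotation as Ro
    s=status.state(); R=Ro.from_euler("xyz",s["tcp_rot"]).as_matrix(); p=s["eef_pos"]
    print("t",s["t"],"tcp",p,"case",w2c(p),"open",s["opening"],"F",s["ft_force"],"q5",s["joints"][5]); print("axes x,y,z",R.T.round(3).tolist())
    turn=0
    if jaw is not None:
        a=np.arctan2(R[1,2],R[0,2]); d=(jaw-a+np.pi/2)%np.pi-np.pi/2; turn=-np.degrees(d)  # x down
        R=R@Ro.from_euler("x",turn,degrees=True).as_matrix()
        print("turn deg",turn,"jaw angle after",np.arctan2(R[1,2],R[0,2]))
    if tgt is not None: print("shift in tool axes (after turn)",R.T@(np.array(tgt)-p))
E
python3 - <<'E'
import pickle,numpy as np
from h import *
np.set_printoptions(precision=2,suppress=True)
T=pickle.load(open("top0.pkl","rb"));S=pickle.load(open("side0.pkl","rb"))
ct=lambda p:((p[0]+.5)/4-.5+195,(p[1]+.5)/4-.5+150)
cs=lambda p:((p[0]+.5)/4-.5+245,(p[1]+.5)/4-.5+145)
for n,a,b in(("knob end",(474,101),(484,157)),("tab top",(442,160),(417,80)),("bar +y end",(347,76),(446,84)),("stick near end",(325,456),(150,284)),("keeper",(221,285),(245,188))):
    X,e=tri(T,ct(a),S,cs(b));print(n,X,e,"case",w2c(X))
th=np.array([1.3,1.4,1.5,1.57,1.65,1.75])
print("knob x,z by angle",np.c_[th,95-160*np.cos(th)+53*np.sin(th),85.5+160*np.sin(th)+53*np.cos(th)])
for z in(22,30):print("vase etc",w2c(onz(T,ct((342,282)),z)))
plan([537.5,125.8,170],-0.277+np.pi/2)
E
```

```text
knob end [700.18  37.66 252.39] 2.956078374290488 case [128.26  12.73 252.39]
tab top [647.45  53.26 331.02] 2.557699655712118 case [ 75.5   -2.75 331.02]
bar +y end [713.45 119.86 256.72] 1.0763287712733338 case [ 94.85  89.   256.72]
stick near end [471.89 143.38 120.75] 0.19860332357967606 case [-120.88  -22.2   120.75]
keeper [591.28 221.83 113.52] 2.3353037452325545 case [-63.09 108.45 113.52]
knob x,z by angle [[  1.3  103.27 253.85]
 [  1.4  120.03 252.18]
 [  1.5  136.55 248.85]
 [  1.57 147.87 245.54]
 [  1.65 160.49 240.8 ]
 [  1.75 175.67 233.49]]
vase etc [-8.74 51.78 22.  ]
vase etc [-9.04 50.59 30.  ]
t 0.1 tcp [183.28 597.33 225.13] case [-609.5   202.77  225.13] open 1.001531750956074 F [-0.16 -0.51 -0.42] q5 -0.10558341135850347
axes x,y,z [[-0.0, -0.001, -1.0], [-0.956, 0.293, 0.0], [0.293, 0.956, -0.001]]
turn deg -1.1914851125792787 jaw angle after 1.2937963359158156
shift in tool axes (after turn) [  55.41 -469.67 -356.64]
```

The lid is open about 1.45 rad, and the knob and tab agree on that. The stick measurement also agrees in both views. I'll move above the stick now.

Call:
apply_moves([
  [0,0,-18,-14,-1.2],
  [0,0,-36,-27,0],
  [0,0,-36,-27,0],
  [0,0,-36,-27,0],
  [0,0,-36,-27,0],
  [0,0,-36,-27,0],
  [0,0,-36,-27,0],
  [0,0,-36,-27,0],
  [0,0,-36,-27,0],
  [0,0,-36,-27,0],
])

```text
t: 1.1
eef_pos: [442.5, 254.9, 225.6]
tcp_rot: [1.701, 1.571, 2.995]
ft_force: [1.0, 0.3, 0.2]
opening: 0.995
```

Call:
apply_moves([
  [0,0,-36,-27,0],
  [0,0,-36,-27,0],
  [0,0,-36,-27,0],
  [0,10,-20,-16,0],
  [0,10,0,0,0],
  [0,0,0,0,0],
])

```text
t: 1.7
eef_pos: [537.5, 128.0, 204.0]
tcp_rot: [1.885, 1.568, -3.106]
ft_force: [-0.4, -0.0, 0.4]
opening: 0.999
```

```bash
python3 - <<'E'
import numpy as np
from h import *
from cell import imaging
import cv2
np.set_printoptions(precision=2,suppress=True)
plan([537.5,125.8,97],-0.277+np.pi/2)
E
```

```text
t 1.7 tcp [537.48 128.   204.04] case [-57.43   0.43 204.04] open 0.9994203852484393 F [-0.37 -0.01  0.44] q5 -1.1787400532119123
axes x,y,z [[-0.003, -0.0, -1.0], [-0.962, 0.275, 0.003], [0.275, 0.962, -0.001]]
turn deg -0.06338892577881756 jaw angle after 1.293796322359109
shift in tool axes (after turn) [107.04  -0.94  -2.01]
```

Call:
apply_moves([
  [0,25,-1,-2,0],
  [0,35,0,0,0],
  [0,30,0,0,0],
  [0,10,0,0,0],
  [0,5,0,0,0],
  [0,0,0,0,0],
])

```text
t: 2.3
eef_pos: [538.8, 126.7, 101.2]
tcp_rot: [-0.886, 1.57, 0.408]
ft_force: [-0.1, 0.9, -0.1]
opening: 0.999
```

Call:
apply_moves([
  [1,0,0,0,0],
  [1,0,0,0,0],
  [1,0,0,0,0],
  [1,0,0,0,0],
  [1,0,0,0,0],
  [1,0,0,0,0],
  [1,0,0,0,0],
  [1,0,0,0,0],
])

```text
t: 3.1
eef_pos: [538.7, 126.0, 100.6]
tcp_rot: [1.075, 1.571, 2.368]
ft_force: [-0.5, -0.5, -0.2]
opening: 0.381
```

Call:
apply_moves([
  [1,0,0,0,0],
  [1,0,0,0,0],
  [1,0,0,0,0],
  [1,0,0,0,0],
  [1,0,0,0,0],
  [1,0,0,0,0],
])

```text
t: 3.7
eef_pos: [538.7, 126.1, 100.6]
tcp_rot: [-0.005, 1.571, 1.289]
ft_force: [0.7, 0.5, -1.6]
opening: 0.25
```

Call:
apply_moves([
  [1,-10,0,0,0],
  [1,-20,0,0,0],
  [1,-20,0,0,0],
  [1,-10,0,0,0],
  [1,0,0,0,0],
])

```text
t: 4.2
eef_pos: [539.2, 126.1, 162.1]
tcp_rot: [-1.162, 1.568, 0.132]
ft_force: [-0.6, -0.1, -1.2]
opening: 0.249
```

```bash
python3 - <<'E'
from h import *
from cell import imaging
import cv2,pickle
np.set_printoptions(precision=2,suppress=True)
d=imaging.read_camera("side");pickle.dump(d,open("side1.pkl","wb"))
cv2.imwrite("pics/side1.png",cv2.resize(d["pixels"][100:300,200:440,::-1],None,fx=3,fy=3,interpolation=cv2.INTER_CUBIC))
plan(c2w(0,46.5,150),YAW+np.pi/2)
E
```

```text
t 4.25 tcp [538.77 126.06 161.05] case [-55.29  -0.5  161.05] open 0.24845585706118684 F [-0.03  0.04 -0.95] q5 -1.1835916535301843
axes x,y,z [[0.001, 0.0, -1.0], [-0.962, 0.273, -0.001], [0.273, 0.962, 0.0]]
turn deg 16.968066361033618 jaw angle after 0.9977963873626801
shift in tool axes (after turn) [ 11.13 -55.28  46.99]
```

View pics/side1.png

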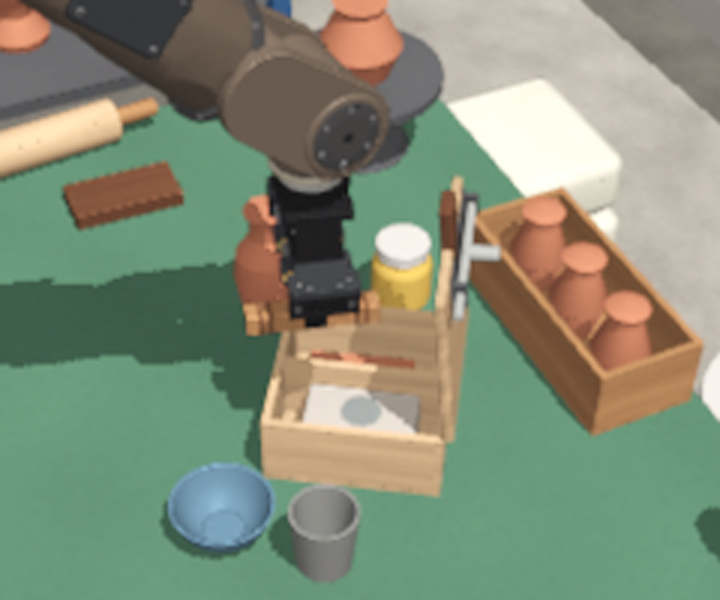

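Stick is gripped at its middle and lifted clear, and nothing else has moved (it spans crop (245,318)-(380,305)). Next I'll check whether the big wrist drum, at crop (348,137), clears the lid when lowered.

```bash
python3 - <<'E'
from h import *
import pickle
from cell import status
np.set_printoptions(precision=1,suppress=True)
S=pickle.load(open("side1.pkl","rb")); s=status.state(); p=s["eef_pos"]; a=s["joints"][0]; print("az",a,np.arctan2(p[1],p[0]))
n=np.array([np.cos(a),np.sin(a),0]); u=np.array([np.sin(a),-np.cos(a),0])
for nm,q in(("drum end",(348,137)),("flange",(310,180)),("drum bottom end",(345,176)),("drum right",(388,115)),("fingertip",(318,322)),("body top",(312,200))):
    c,v=ray(S,(200+(q[0]-1)/3,100+(q[1]-1)/3)); X=c+v*(n@(p-c))/(n@v); print(nm,"u",u@(X-p),"dz above tcp",X[2]-p[2])
for xc in(0,-12):
    t=c2w(xc,46.5,38);a=np.arctan2(t[1],t[0]);
    for du,dn in((60,50),(80,50),(80,0)):
        print(xc,w2c(t+du*np.array([np.sin(a),-np.cos(a),0])+dn*np.array([np.cos(a),np.sin(a),0])))
E
```

```text
az 0.11041848316153204 0.22983749492352507
drum end u 68.2722734325735 dz above tcp 264.869034938902
flange u 0.5408864591326131 dz above tcp 171.847955179614
drum bottom end u 63.725439773433095 dz above tcp 218.88761089637043
drum right u 130.40249978066527 dz above tcp 326.5030390137256
fingertip u 12.746217683954843 dz above tcp -4.247580549811943
body top u 3.8120698673939497 dz above tcp 149.9213390811145
0 [77.8 39.9 38. ]
0 [92.1 25.8 38. ]
0 [56.9 -9.7 38. ]
-12 [65.9 41.  38. ]
-12 [80.3 27.1 38. ]
-12 [45.7 -8.9 38. ]
```

Clearance is about 7 mm to both the lid and the keeper if I place at case x ≈ -11 and release about 5 mm above the tile.

Call:
apply_moves([
  [1,0,0,0,6],
  [1,0,0,0,6],
  [1,0,0,0,5],
  [1,0,-11,12,0],
  [1,0,-22,23,0],
  [1,0,-11,12,0],
  [1,0,0,0,0],
  [1,20,0,0,0],
  [1,20,0,0,0],
  [1,0,0,0,0],
])

```text
t: 5.25
eef_pos: [598.9, 141.3, 117.8]
tcp_rot: [2.261, 1.565, -3.025]
ft_force: [0.2, -0.5, -0.5]
opening: 0.247
```

```bash
python3 - <<'E'
from h import *
np.set_printoptions(precision=2,suppress=True)
plan(c2w(-11,46.5,43),YAW+np.pi/2)
E
```

```text
t 5.25 tcp [598.91 141.26 117.76] case [-12.99  44.88 117.76] open 0.24745536038058757 F [ 0.15 -0.48 -0.53] q5 -0.872886349176165
axes x,y,z [[-0.006, -0.001, -1.0], [-0.84, 0.543, 0.004], [0.543, 0.84, -0.004]]
turn deg -0.03663845636898634 jaw angle after 0.9977963247814883
shift in tool axes (after turn) [74.74 -2.33  1.89]
```

Call:
apply_moves([
  [1,15,-2,2,0],
  [1,15,0,0,0],
  [1,15,0,0,0],
  [1,10,0,0,0],
  [1,0,0,0,0],
])

```text
t: 5.75
eef_pos: [603.4, 142.1, 64.2]
tcp_rot: [2.228, 1.569, -3.058]
ft_force: [1.1, -0.7, -1.4]
opening: 0.252
```

Call:
apply_moves([
  [1,8,0,0,0],
  [1,6,0,0,0],
  [1,5,0,0,0],
  [1,0,0,0,0],
])

```text
t: 6.15
eef_pos: [603.7, 142.2, 46.0]
tcp_rot: [2.154, 1.57, -3.132]
ft_force: [1.2, 0.3, -0.7]
opening: 0.249
```

Call:
apply_moves([
  [1,4,0,0,0],
  [1,0,0,0,0],
  [0.58,0,0,0,0],
  [0.58,0,0,0,0],
  [0.58,0,0,0,0],
  [0.58,0,0,0,0],
  [0.58,0,0,0,0],
])

```text
t: 6.85
eef_pos: [604.0, 142.3, 42.7]
tcp_rot: [-0.531, 1.571, 0.466]
ft_force: [-0.3, 0.1, 0.4]
opening: 0.415
```

Call:
apply_moves([
  [0.58,-10,0,0,0],
  [0.58,-20,0,0,0],
  [0.58,-40,0,0,0],
  [0.58,-40,0,0,0],
  [0.58,-40,0,0,0],
  [0.58,-40,20,0,0],
  [0.58,-40,40,0,0],
  [0.58,-40,40,0,0],
  [0.4,0,0,0,0],
  [0.4,0,0,0,0],
])

```text
t: 7.85
eef_pos: [527.4, 191.8, 304.8]
tcp_rot: [-0.777, 1.568, 0.222]
ft_force: [-0.3, -0.4, -0.6]
opening: 0.535
```

```bash
python3 - <<'E'
from h import *
from cell import imaging
import cv2,pickle
np.set_printoptions(precision=2,suppress=True)
plan()
for n in("side","top"):
    d=imaging.read_camera(n);pickle.dump(d,open(n+"2.pkl","wb"))
    if n=="side":A=d["pixels"][130:310,220:400,::-1]
    else:B=d["pixels"][150:330,195:375,::-1]
cv2.imwrite("pics/two2.png",cv2.resize(np.hstack([A,B]),None,fx=2.2,fy=3,interpolation=cv2.INTER_CUBIC))
E
```

```text
t 7.85 tcp [527.36 191.83 304.83] case [-100.54   48.58  304.83] open 0.5352089277820272 F [-0.26 -0.45 -0.59] q5 -0.7671992935727333
axes x,y,z [[0.003, 0.001, -1.0], [-0.841, 0.542, -0.002], [0.542, 0.841, 0.002]]
```

View pics/two2.png

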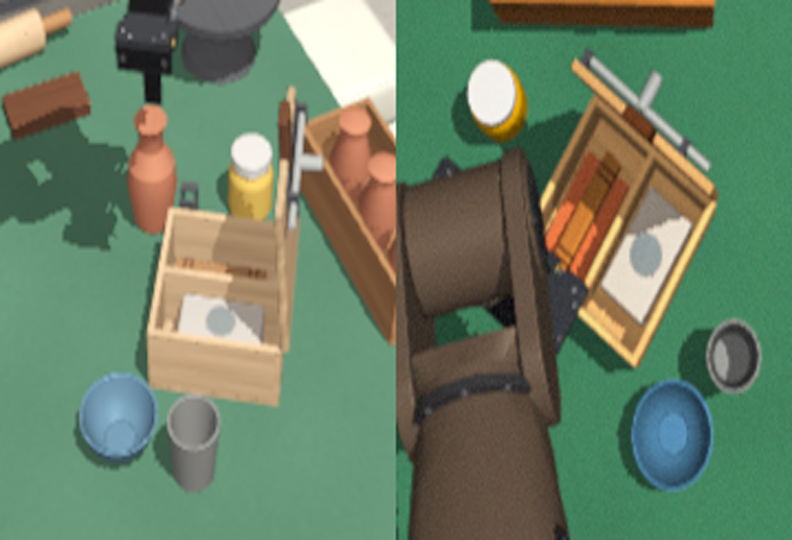

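The stick is lying on the tile in the +y compartment, at right-panel px (590,205). The lid is unchanged and the bystanders are in place. I'll go above the tab now.

Call:
apply_moves([
  [0,-25,0,0,0],
  [0,-30,0,-10,0],
  [0,0,-20,-20,0],
  [0,0,-35,-18,0],
  [0,0,-35,0,0],
  [0,0,-35,0,0],
  [0,0,-30,0,0],
  [0,0,-20,0,0],
  [0,0,0,0,0],
  [0,0,0,0,0],
])

```text
t: 8.95
eef_pos: [648.8, 55.6, 356.6]
tcp_rot: [2.058, 1.568, 3.054]
ft_force: [-0.8, -0.2, 0.1]
opening: 0.999
```

```bash
python3 - <<'E'
from h import *
from cell import imaging
import cv2,pickle
np.set_printoptions(precision=2,suppress=True)
plan(c2w(75,0,293.6),YAW+np.pi/2)
for n in("side","top"):
    d=imaging.read_camera(n);pickle.dump(d,open(n+"3.pkl","wb"))
    if n=="side":A=d["pixels"][110:240,280:410,::-1]
    else:B=d["pixels"][140:270,230:360,::-1]
cv2.imwrite("pics/two3.png",cv2.resize(np.hstack([A,B]),None,fx=3,fy=4,interpolation=cv2.INTER_CUBIC))
E
```

```text
t 8.95 tcp [648.79  55.55 356.6 ] case [ 75.38  -0.09 356.6 ] open 0.998921041675077 F [-0.82 -0.17  0.12] q5 -1.012088754977068
axes x,y,z [[-0.003, 0.0, -1.0], [-0.839, 0.544, 0.002], [0.544, 0.839, -0.001]]
turn deg -0.1020311366893339 jaw angle after 0.997796322791849
shift in tool axes (after turn) [63.    0.23  0.18]
```

View pics/two3.png

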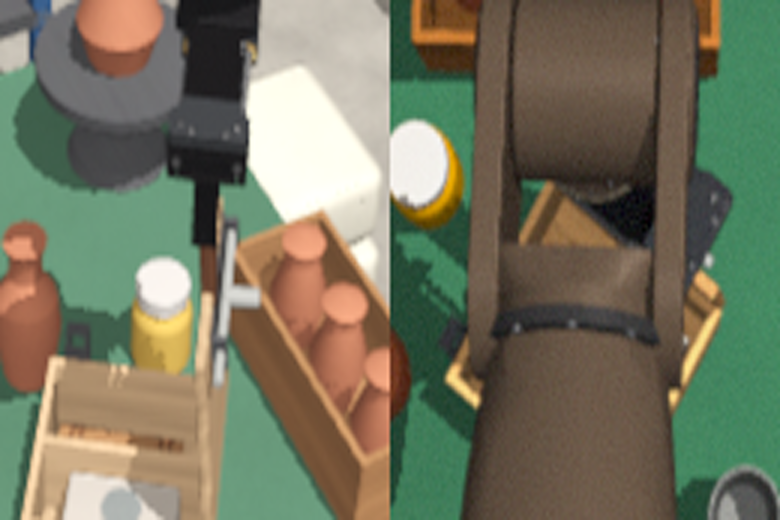

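The finger (left panel px x 195–218) is in line with the tab (x 202–215). I'll descend and close in stages.

Call:
apply_moves([
  [0,15,0,0,0],
  [0,20,0,0,0],
  [0,18,0,0,0],
  [0,10,0,0,0],
  [0.54,0,0,0,0],
  [0.54,0,0,0,0],
  [0.54,0,0,0,0],
  [0.54,0,0,0,0],
  [0.54,0,0,0,0],
  [0.54,0,0,0,0],
])

```text
t: 10.05
eef_pos: [648.7, 56.2, 295.6]
tcp_rot: [-0.773, 1.57, 0.224]
ft_force: [-0.2, 0.7, 0.4]
opening: 0.551
```

Call:
apply_moves([
  [0.57,0,0,0,0],
  [0.57,0,0,0,0],
  [0.59,0,0,0,0],
  [0.59,0,0,0,0],
])

```text
t: 10.45
eef_pos: [648.7, 56.2, 295.3]
tcp_rot: [1.324, 1.571, 2.321]
ft_force: [0.4, 0.5, 1.3]
opening: 0.413
```

Call:
apply_moves([
  [0.61,0,0,0,0],
  [0.61,0,0,0,0],
  [0.61,0,0,0,0],
])

```text
t: 10.75
eef_pos: [648.7, 56.2, 295.3]
tcp_rot: [0.638, 1.571, 1.635]
ft_force: [0.1, 0.3, -0.5]
opening: 0.388
```

Call:
apply_moves([
  [1,0,0,0,0],
  [1,0,0,0,0],
  [1,0,0,0,0],
  [1,0,0,0,0],
])

```text
t: 11.15
eef_pos: [648.9, 56.5, 295.3]
tcp_rot: [-0.208, 1.57, 0.79]
ft_force: [3.5, 4.2, -1.6]
opening: 0.379
```

```bash
python3 - <<'E'
from h import *
np.set_printoptions(precision=1,suppress=True)
plan(None,YAW+np.pi/2)
G=lambda t:np.array([95-217*np.cos(t)+5*np.sin(t),85.5+217*np.sin(t)+5*np.cos(t)])
th=np.arange(1.455,-.01,-.055); th=np.append(th,0) if th[-1]>0.01 else th
for a,b in zip(th[:-1],th[1:]):
    d=G(b)-G(a); print(f"{b:.3f} down {-d[1]:.1f} toolY {-d[0]:.1f}  TCP x,z {G(b)[0]:.1f} {G(b)[1]-8:.1f}")
E
```

```text
t 11.15 tcp [648.9  56.5 295.3] case [ 75.    0.8 295.3] open 0.37895149106242493 F [ 3.5  4.2 -1.6] q5 -1.0122509865902238
axes x,y,z [[0.001, 0.001, -1.0], [-0.84, 0.543, -0.0], [0.543, 0.84, 0.001]]
turn deg -0.025912294562152435 jaw angle after 0.9977963269264021
1.400 down 1.4 toolY 11.9  TCP x,z 63.0 292.2
1.345 down 2.1 toolY 11.8  TCP x,z 51.3 290.1
1.290 down 2.7 toolY 11.6  TCP x,z 39.7 287.4
1.235 down 3.4 toolY 11.5  TCP x,z 28.2 284.0
1.180 down 4.0 toolY 11.3  TCP x,z 17.0 280.0
1.125 down 4.6 toolY 11.0  TCP x,z 5.9 275.4
1.070 down 5.2 toolY 10.7  TCP x,z -4.8 270.3
1.015 down 5.8 toolY 10.4  TCP x,z -15.2 264.5
0.960 down 6.3 toolY 10.1  TCP x,z -25.4 258.1
0.905 down 6.9 toolY 9.7  TCP x,z -35.1 251.2
0.850 down 7.4 toolY 9.4  TCP x,z -44.5 243.8
0.795 down 7.9 toolY 8.9  TCP x,z -53.4 235.9
0.740 down 8.4 toolY 8.5  TCP x,z -61.9 227.5
0.685 down 8.9 toolY 8.0  TCP x,z -69.9 218.7
0.630 down 9.3 toolY 7.5  TCP x,z -77.4 209.4
0.575 down 9.7 toolY 7.0  TCP x,z -84.4 199.7
0.520 down 10.0 toolY 6.4  TCP x,z -90.8 189.7
0.465 down 10.4 toolY 5.9  TCP x,z -96.7 179.3
0.410 down 10.7 toolY 5.3  TCP x,z -102.0 168.6
0.355 down 11.0 toolY 4.7  TCP x,z -106.7 157.6
0.300 down 11.2 toolY 4.1  TCP x,z -110.8 146.4
0.245 down 11.4 toolY 3.5  TCP x,z -114.3 135.0
0.190 down 11.6 toolY 2.8  TCP x,z -117.2 123.4
0.135 down 11.7 toolY 2.2  TCP x,z -119.4 111.7
0.080 down 11.8 toolY 1.6  TCP x,z -120.9 99.8
0.025 down 11.9 toolY 0.9  TCP x,z -121.8 87.9
0.000 down 5.4 toolY 0.2  TCP x,z -122.0 82.5
```

Gripped at 36 mm, the tab's width, with low force. I'll swing it down in stages.

Call:
apply_moves([
  [1,0.6,6,0,0],
  [1,0.8,6,0,0],
  [1,2,12,0,0],
  [1,3,11.5,0,0],
  [1,0,0,0,0],
])

```text
t: 11.65
eef_pos: [618.6, 76.2, 289.7]
tcp_rot: [-0.793, 1.569, 0.205]
ft_force: [1.4, 4.9, 4.2]
opening: 0.376
```

```bash
python3 - <<'E'
from h import *
np.set_printoptions(precision=1,suppress=True)
plan()
E
```

```text
t 11.65 tcp [618.6  76.2 289.7] case [ 38.8   0.9 289.7] open 0.37599335821598073 F [1.4 4.9 4.2] q5 -0.9816266372701248
axes x,y,z [[0.002, 0.0, -1.0], [-0.84, 0.542, -0.001], [0.542, 0.84, 0.001]]
```

Call:
apply_moves([
  [1,3.7,11.5,0,0],
  [1,4.3,11.3,0,0],
  [1,4.8,11,0,0],
  [1,5.2,10.7,0,0],
  [1,5.8,10.4,0,0],
  [1,6.3,10.1,0,0],
  [1,6.9,9.7,0,0],
  [1,0,0,0,0],
])

```text
t: 12.45
eef_pos: [555.3, 117.2, 252.7]
tcp_rot: [0.608, 1.569, 1.605]
ft_force: [-4.5, 9.3, 10.1]
opening: 0.377
```

```bash
python3 - <<'E'
from h import *
np.set_printoptions(precision=1,suppress=True)
plan()
E
```

```text
t 12.45 tcp [555.3 117.2 252.7] case [-36.6   1.  252.7] open 0.37705582351162653 F [-4.5  9.3 10.1] q5 -0.9078373360120672
axes x,y,z [[-0.0, 0.002, -1.0], [-0.84, 0.542, 0.001], [0.542, 0.84, 0.001]]
```

Force is about 13 N, radially outward, so I'm slightly inside the true arc. I'll correct outward.

Call:
apply_moves([
  [1,6.2,10.2,0,0],
  [1,7,9.8,0,0],
  [1,7.8,9,0,0],
  [1,8.4,8.5,0,0],
  [1,8.9,8,0,0],
  [1,0,0,0,0],
])

```text
t: 13.05
eef_pos: [517.7, 141.6, 213.0]
tcp_rot: [0.66, 1.57, 1.657]
ft_force: [2.0, 7.5, 1.0]
opening: 0.378
```

```bash
python3 - <<'E'
from h import *
np.set_printoptions(precision=1,suppress=True)
plan()
E
```

```text
t 13.05 tcp [517.7 141.6 213. ] case [-81.4   1.1 213. ] open 0.37770485728659026 F [2.  7.5 1. ] q5 -0.8550934411542596
axes x,y,z [[-0.0, 0.001, -1.0], [-0.84, 0.542, 0.001], [0.542, 0.84, 0.001]]
```

Call:
apply_moves([
  [1,9.8,7.1,0.5,0],
  [1,10.2,6.5,0,0],
  [1,10.5,6,0,0],
  [1,10.8,5.4,0,0],
  [1,11,4.8,0,0],
  [1,0,0,0,0],
])

```text
t: 13.65
eef_pos: [491.9, 158.3, 160.3]
tcp_rot: [1.773, 1.568, 2.77]
ft_force: [-5.1, 11.2, 3.0]
opening: 0.375
```

```bash
python3 - <<'E'
from h import *
np.set_printoptions(precision=1,suppress=True)
plan()
E
```

```text
t 13.65 tcp [491.9 158.3 160.3] case [-112.1    1.2  160.3] open 0.37539050136695595 F [-5.1 11.2  3. ] q5 -0.8162869831359009
axes x,y,z [[-0.003, 0.001, -1.0], [-0.84, 0.543, 0.003], [0.543, 0.84, -0.001]]
```

Call:
apply_moves([
  [1,11,5.2,0.5,0],
  [1,11.3,4.5,0,0],
  [1,11.5,3.6,0,0],
  [1,11.6,2.8,0,0],
  [1,11.6,2,0,0],
  [1,0,0,0,0],
])

```text
t: 14.25
eef_pos: [477.4, 167.7, 103.0]
tcp_rot: [2.178, 1.568, -3.108]
ft_force: [-2.5, 6.6, -0.3]
opening: 0.373
```

```bash
python3 - <<'E'
from h import *
np.set_printoptions(precision=1,suppress=True)
plan()
E
```

```text
t 14.25 tcp [477.4 167.7 103. ] case [-129.4    1.2  103. ] open 0.3726952057616691 F [-2.5  6.6 -0.3] q5 -0.7909707271275065
axes x,y,z [[-0.003, -0.0, -1.0], [-0.84, 0.543, 0.002], [0.543, 0.84, -0.002]]
```

Call:
apply_moves([
  [1,8,0.5,0,0],
  [1,6,0.3,0,0],
  [1,3,0,0,0],
  [1,0,0,0,0],
])

```text
t: 14.65
eef_pos: [476.3, 168.4, 86.5]
tcp_rot: [2.087, 1.567, 3.084]
ft_force: [-5.4, 10.4, -0.4]
opening: 0.378
```

Call:
apply_moves([
  [1,1.5,0,0,0],
  [1,1,0,0,0],
  [1,0,0,0,0],
])

```text
t: 14.95
eef_pos: [476.2, 168.4, 84.3]
tcp_rot: [2.065, 1.567, 3.062]
ft_force: [-5.3, 10.7, -0.3]
opening: 0.376
```

Call:
apply_moves([
  [1,1,0,0,0],
  [1,1,0,0,0],
  [1,0,0,0,0],
])

```text
t: 15.25
eef_pos: [476.1, 168.5, 82.3]
tcp_rot: [2.067, 1.567, 3.064]
ft_force: [-7.6, 12.0, -0.1]
opening: 0.379
```

Call:
apply_moves([
  [1,1,0,0,0],
  [1,1,0,0,0],
  [1,0,0,0,0],
])

```text
t: 15.55
eef_pos: [476.1, 168.5, 80.3]
tcp_rot: [2.064, 1.567, 3.061]
ft_force: [-6.4, 12.1, -0.5]
opening: 0.375
```

Call:
apply_moves([
  [1,1,0,0,0],
  [1,0,0,0,0],
  [1,1,0,0,0],
  [1,0,0,0,0],
])

```text
t: 15.95
eef_pos: [476.1, 168.5, 78.3]
tcp_rot: [2.06, 1.567, 3.057]
ft_force: [-7.1, 12.3, 0.0]
opening: 0.379
```

```bash
python3 - <<'E'
from h import *
from cell import imaging
import cv2,pickle
np.set_printoptions(precision=2,suppress=True)
plan()
d=imaging.read_camera("side");pickle.dump(d,open("side4.pkl","wb"))
cv2.imwrite("pics/side4.png",cv2.resize(d["pixels"][155:285,260:390,::-1],None,fx=4.5,fy=4.5,interpolation=cv2.INTER_CUBIC))
E
```

```text
t 15.95 tcp [476.13 168.47  78.31] case [-130.92    1.18   78.31] open 0.37866896660278526 F [-7.15 12.33  0.  ] q5 -0.7899333472534693
axes x,y,z [[-0.004, 0.0, -1.0], [-0.84, 0.543, 0.003], [0.543, 0.84, -0.002]]
```

View pics/side4.png

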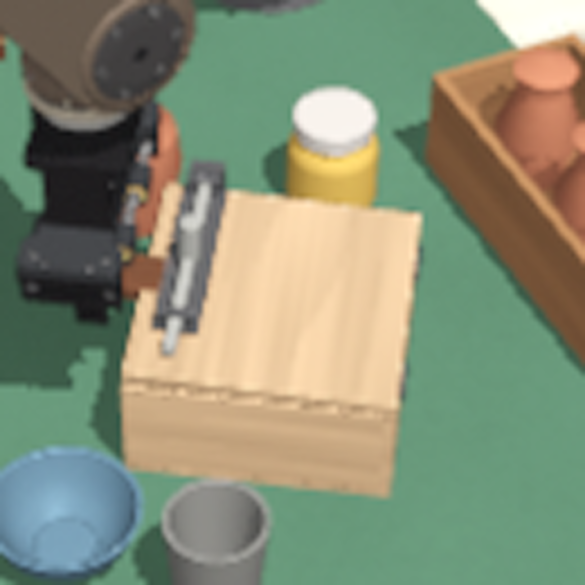

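The lid looks shut: its lower edge at crop (125,388) coincides with the earlier rim corner. I'll press a little more to confirm contact before releasing.

Call:
apply_moves([
  [1,1.5,0,0,0],
  [1,0,0,0,0],
  [1,1.5,0,0,0],
  [1,0,0,0,0],
])

```text
t: 16.4
eef_pos: [476.1, 168.5, 75.3]
tcp_rot: [2.075, 1.567, 3.072]
ft_force: [-7.0, 12.3, -1.0]
opening: 0.376
```

```bash
python3 - <<'E'
from h import *
from cell import imaging
import pickle
import cv2
np.set_printoptions(precision=2,suppress=True)
plan()
a=pickle.load(open("side4.pkl","rb"))["pixels"]
d=imaging.read_camera("side");b=d["pixels"]
w=np.s_[195:260,285:355]
A,B=[cv2.cvtColor(x[w],cv2.COLOR_RGB2GRAY).astype(np.float32) for x in(a,b)]
print("lid image shift",cv2.phaseCorrelate(A,B), np.abs(A-B).mean())
E
```

```text
t 16.4 tcp [476.13 168.45  75.25] case [-130.91    1.16   75.25] open 0.37598239759642577 F [-6.97 12.31 -1.01] q5 -0.7899481750832617
axes x,y,z [[-0.004, 0.0, -1.0], [-0.84, 0.543, 0.003], [0.543, 0.84, -0.002]]
lid image shift ((-0.020868331165509346, 0.3520007285484894), 0.9864208387371934) 2.18022
```

Call:
apply_moves([
  [1,1.5,0,0,0],
  [1,0,0,0,0],
  [1,1.5,0,0,0],
  [1,0,0,0,0],
])

```text
t: 16.85
eef_pos: [476.2, 168.4, 72.3]
tcp_rot: [2.079, 1.567, 3.076]
ft_force: [-7.0, 10.9, -1.3]
opening: 0.377
```

```bash
cat > sh.py <<'E'
from h import *
from cell import imaging
import pickle,cv2
np.set_printoptions(precision=2,suppress=True)
plan()
a=pickle.load(open("side4.pkl","rb"))["pixels"];b=imaging.read_camera("side")["pixels"]
for n,w in(("front edge",np.s_[232:252,286:310]),("lid",np.s_[195:260,285:355]),("static",np.s_[165:205,320:390])):
    A,B=[cv2.cvtColor(x[w],cv2.COLOR_RGB2GRAY).astype(np.float32) for x in(a,b)]
    print(n,cv2.phaseCorrelate(A,B))
E
python3 sh.py
```

```text
t 16.85 tcp [476.2  168.43  72.26] case [-130.84    1.18   72.26] open 0.37683547014288554 F [-6.99 10.91 -1.34] q5 -0.7899264461918537
axes x,y,z [[-0.003, 0.0, -1.0], [-0.84, 0.543, 0.003], [0.543, 0.84, -0.002]]
front edge ((-0.11618874034181026, 0.8944846734637686), 0.9320049474636714)
lid ((-0.10359804679278284, 0.5187527346929599), 1.0133656922865797)
static ((0.07481751578406914, 0.10006857775800171), 1.008004694680373)
```

Call:
apply_moves([
  [1,1.5,0,0,0],
  [1,0,0,0,0],
  [1,1.5,0,0,0],
  [1,0,0,0,0],
])

```text
t: 17.3
eef_pos: [476.4, 168.4, 70.5]
tcp_rot: [2.023, 1.568, 3.021]
ft_force: [-9.9, 10.7, 18.3]
opening: 0.374
```

```bash
python3 sh.py
```

```text
t 17.3 tcp [476.37 168.39  70.53] case [-130.67    1.24   70.53] open 0.37395094491041975 F [-9.88 10.67 18.28] q5 -0.7898754448669738
axes x,y,z [[-0.002, 0.0, -1.0], [-0.84, 0.543, 0.002], [0.543, 0.84, -0.001]]
front edge ((-0.12876862289257573, 0.7526601448138077), 0.9942677726348241)
lid ((-0.11959113668727639, 0.6029961344208132), 0.9870049839402423)
static ((0.08209481137176766, 0.09407389082652173), 1.0117039736774234)
```

Contact at 18 N, so the lid is shut. I'll relax, open, and retreat upward.

Call:
apply_moves([
  [1,-0.5,0,0,0],
  [1,0,0,0,0],
  [0,0,0,0,0],
  [0,0,0,0,0],
  [0,0,0,0,0],
  [0,0,0,0,0],
  [0,0,0,0,0],
  [0,0,0,0,0],
])

```text
t: 18.15
eef_pos: [477.6, 167.9, 70.3]
tcp_rot: [2.1, 1.571, 3.097]
ft_force: [0.4, 0.6, -0.3]
opening: 0.825
```

Call:
apply_moves([
  [0,-10,0,0,0],
  [0,-25,0,0,0],
  [0,-40,0,0,0],
  [0,-40,0,0,0],
  [0,-30,30,0,0],
  [0,0,40,0,0],
  [0,0,0,0,0],
])

```text
t: 18.85
eef_pos: [415.9, 207.1, 217.0]
tcp_rot: [-0.366, 1.569, 0.633]
ft_force: [-0.5, -0.7, 0.0]
opening: 0.999
```

```bash
python3 - <<'E'
from h import *
from cell import imaging
import cv2,pickle
np.set_printoptions(precision=2,suppress=True)
plan()
I=[]
for n,w in(("side",np.s_[145:275,260:390]),("top",np.s_[160:290,230:360])):
    d=imaging.read_camera(n);pickle.dump(d,open(n+"5.pkl","wb")); I.append(d["pixels"][w][:,:,::-1])
cv2.imwrite("pics/two5.png",cv2.resize(np.hstack(I),None,fx=3,fy=4,interpolation=cv2.INTER_CUBIC))
E
```

```text
t 18.85 tcp [415.87 207.14 217.04] case [-202.52    1.    217.04] open 0.998798107915363 F [-0.49 -0.75  0.02] q5 -0.6799946156739352
axes x,y,z [[0.001, 0.001, -1.0], [-0.841, 0.541, -0.0], [0.541, 0.841, 0.001]]
```

View pics/two5.png

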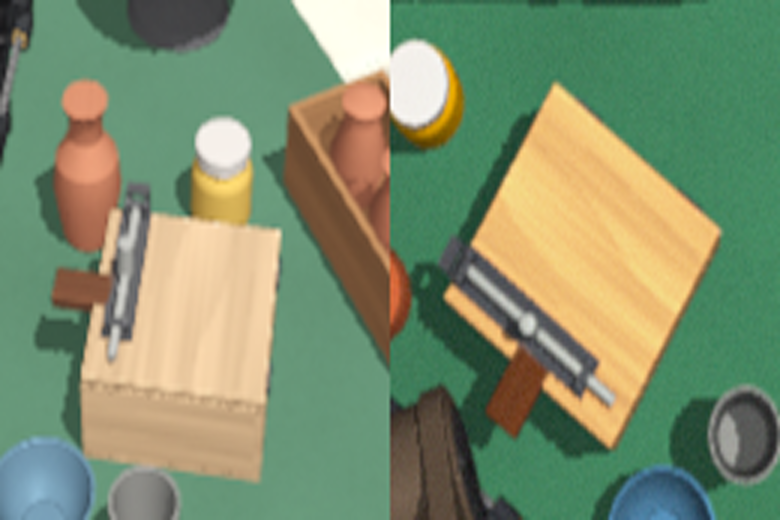

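The lid is shut, seen in both views. The knob is at top-panel (528,325), and the tab at (518,390). I'll measure the knob.

```bash
python3 - <<'E'
from h import *
import pickle
np.set_printoptions(precision=1,suppress=True)
T=pickle.load(open("top5.pkl","rb"));S=pickle.load(open("side5.pkl","rb"))
ct=lambda p:((p[0]-390+.5)/3-.5+230,(p[1]+.5)/4-.5+160)
cs=lambda p:((p[0]+.5)/3-.5+260,(p[1]+.5)/4-.5+145)
HL,FL,FR,HR=[onz(T,ct(p),95.5)for p in((556,84),(444,297),(612,448),(721,233))]
print("lid corners",HL,FL,FR,HR,"centre",(HL+FL+FR+HR)/4, "yaw",np.arctan2(*(HR-FR+HL-FL)[[1,0]]),np.arctan2(*(HL-HR+FL-FR)[[1,0]])-np.pi/2)
k=onz(T,ct((528,324)),138.5);print("knob top",k,w2c(k))
X,e=tri(T,ct((528,324)),S,cs((128,237)));print("knob tri",X,e,w2c(X))
# bright blob centroid near knob
g=T["pixels"].astype(int);w=g[228:254,262:292];m=(w.min(2)>165)&(w.max(2)-w.min(2)<25)
ys,xs=np.nonzero(m);print("bright",len(xs));print(w.min(2)[8:20,8:20])
plan(k,YAW+np.pi/2)
E
```

```text
lid corners [713.3 125.6  95.5] [556.6 229.7  95.5] [450.9  66.   95.5] [607.3 -35.4  95.5] centre [582.   96.5  95.5] yaw -0.5810598355727826 -0.5776321596075645
knob top [535.5 143.6 138.5] [-67.6  12.4 138.5]
knob tri [537.8 141.4 146.9] 6.391896981739088 [-64.4  11.9 146.9]
bright 69
[[191 163 124  96  86  80  76  83  97 105 121 121]
 [186 188 173 146 108  86  89  83  79  84 101 114]
 [147 180 192 176 155 149 151 129  96  81  87  98]
 [ 93 129 155 160 181 189 199 187 133  89  84  81]
 [ 56  64  95 157 189 199 210 210 160 107  87  88]
 [ 47  48  65 150 190 196 209 208 157 110  94  89]
 [ 52  44  51 112 166 195 201 183 136 139 143 125]
 [ 51  51  40  56 118 148 156 131 115 161 188 170]
 [ 66  63  60  52  59  70  68  81  93 149 186 190]
 [ 92  96  86  77  79  75  70  80  68 105 135 172]
 [117 115  91  81  87  94  83  87  73  70  93 126]
 [118 109  63  52  56  84  95  91  88  84  84  70]]
t 18.95 tcp [418.6 206.2 216.2] case [-199.8    1.7  216.2] open 1.000567363739609 F [ 0.1 -0.9 -0.7] q5 -0.6825301772842309
axes x,y,z [[0.001, 0.0, -1.0], [-0.841, 0.541, -0.001], [0.541, 0.841, 0.001]]
turn deg 0.05344069607666759 jaw angle after 0.9977963266674161
shift in tool axes (after turn) [  77.9 -132.1   10.6]
```

The knob is at world (535.5,143.6); the refined case frame puts it at x=-65 (as it must be) with bolt travel about 13 mm. I'll approach.

Call:
apply_moves([
  [0.5,0,-22,1,0],
  [0.5,0,-40,3,0],
  [0.5,0,-40,3,0],
  [0.5,0,-28,3,0],
  [0.5,0,0,0,0],
  [0.5,0,0,0,0],
])

```text
t: 19.55
eef_pos: [533.7, 142.9, 214.7]
tcp_rot: [2.233, 1.569, -3.055]
ft_force: [-0.4, 0.7, 0.2]
opening: 0.55
```

```bash
python3 - <<'E'
from h import *
np.set_printoptions(precision=2,suppress=True)
plan([535.5,143.6,121],YAW+np.pi/2)
E
```

```text
t 19.55 tcp [533.67 142.93 214.67] case [-68.72  10.91 214.67] open 0.5496072727116992 F [-0.43  0.73  0.24] q5 -0.8535943065260077
axes x,y,z [[-0.001, -0.0, -1.0], [-0.839, 0.544, 0.001], [0.544, 0.839, -0.001]]
turn deg -0.1246164223101836 jaw angle after 0.9977963262691099
shift in tool axes (after turn) [93.67 -1.28  1.64]
```

Call:
apply_moves([
  [0.5,20,-1.3,1.6,0],
  [0.5,30,0,0,0],
  [0.5,25,0,0,0],
  [0.5,10,0,0,0],
  [0.5,5,0,0,0],
  [0.5,3,0,0,0],
  [0.5,0,0,0,0],
])

```text
t: 20.25
eef_pos: [535.6, 144.6, 122.9]
tcp_rot: [-0.752, 1.57, 0.245]
ft_force: [-0.6, -0.5, 0.4]
opening: 0.5
```

Call:
apply_moves([
  [0.75,0,0,0,0],
  [0.75,0,0,0,0],
  [0.75,0,0,0,0],
  [0.75,0,0,0,0],
  [0.79,0,0,0,0],
  [0.79,0,0,0,0],
])

```text
t: 20.85
eef_pos: [535.4, 144.4, 122.4]
tcp_rot: [0.09, 1.571, 1.087]
ft_force: [-0.5, 0.7, 0.1]
opening: 0.214
```

Call:
apply_moves([
  [1,0,0,0,0],
  [1,0,0,0,0],
  [1,0,0,0,0],
  [1,0,0,0,0],
])

```text
t: 21.25
eef_pos: [535.5, 144.5, 122.4]
tcp_rot: [-0.278, 1.57, 0.72]
ft_force: [1.3, 1.6, -0.2]
opening: 0.156
```

Knob gripped (~15–16 mm). Sliding along case +y.

Call:
apply_moves([
  [1,0,0,3,0],
  [1,0,0,5,0],
  [1,0,0,6,0],
  [1,0,0,6,0],
  [1,0,0,6,0],
  [1,0,0,4,0],
  [1,0,0,2,0],
  [1,0,0,0,0],
])

```text
t: 22.05
eef_pos: [553.1, 171.8, 122.4]
tcp_rot: [-0.367, 1.57, 0.63]
ft_force: [1.3, 1.1, -0.4]
opening: 0.162
```

Call:
apply_moves([
  [1,0,0,1.5,0],
  [1,0,0,1.5,0],
  [1,0,0,0,0],
])

```text
t: 22.35
eef_pos: [554.4, 173.9, 122.4]
tcp_rot: [-0.238, 1.571, 0.76]
ft_force: [-0.9, -1.3, 0.0]
opening: 0.164
```

Call:
apply_moves([
  [1,0,0,1,0],
  [1,0,0,1,0],
  [1,0,0,0,0],
])

```text
t: 22.65
eef_pos: [555.5, 175.6, 122.4]
tcp_rot: [-0.364, 1.571, 0.633]
ft_force: [1.1, -2.2, 0.7]
opening: 0.163
```

Call:
apply_moves([
  [1,0,0,1,0],
  [1,0,0,1,0],
  [1,0,0,0,0],
])

```text
t: 22.95
eef_pos: [556.1, 176.5, 122.3]
tcp_rot: [2.889, 1.569, -2.397]
ft_force: [-2.7, -9.1, 3.3]
opening: 0.162
```

Call:
apply_moves([
  [1,0,0,1,0],
  [1,0,0,0,0],
  [1,0,0,0,0],
])

```text
t: 23.25
eef_pos: [556.1, 176.6, 122.3]
tcp_rot: [2.851, 1.567, -2.435]
ft_force: [-4.4, -13.1, 5.7]
opening: 0.163
```

Call:
apply_moves([
  [0.7,0,0,-1,0],
  [0.7,0,0,-1,0],
  [0.6,0,0,0,0],
  [0.6,0,0,0,0],
  [0.6,0,0,0,0],
  [0.6,-10,0,0,0],
  [0.6,-25,0,0,0],
  [0.6,-35,0,0,0],
  [0.6,-30,20,0,0],
  [0.6,0,0,0,0],
])

```text
t: 24.25
eef_pos: [539.3, 188.3, 226.9]
tcp_rot: [-0.72, 1.564, 0.278]
ft_force: [0.4, -0.3, -0.4]
opening: 0.399
```

Call:
apply_moves([
  [0.6,0,40,-10,0],
  [0.6,0,40,-10,0],
  [0.6,0,30,-10,0],
  [0.6,0,20,0,0],
  [0.6,0,0,0,0],
])

```text
t: 24.75
eef_pos: [412.1, 233.2, 222.7]
tcp_rot: [1.12, 1.571, 2.119]
ft_force: [-0.2, -0.1, -0.5]
opening: 0.403
```

```bash
python3 - <<'E'
from h import *
from cell import imaging
import cv2,pickle
np.set_printoptions(precision=2,suppress=True)
plan()
I=[]
for n,w in(("side",np.s_[145:275,260:390]),("top",np.s_[160:290,230:360])):
    d=imaging.read_camera(n);pickle.dump(d,open(n+"6.pkl","wb")); I.append(d["pixels"][w][:,:,::-1])
cv2.imwrite("pics/two6.png",cv2.resize(np.hstack(I),None,fx=3,fy=4,interpolation=cv2.INTER_CUBIC))
E
```

```text
t 24.75 tcp [412.06 233.24 222.66] case [-219.87   20.86  222.66] open 0.40302616746013553 F [-0.19 -0.14 -0.48] q5 -0.624052140565209
axes x,y,z [[-0.0, 0.0, -1.0], [-0.841, 0.541, 0.0], [0.541, 0.841, 0.0]]
```

View pics/two6.png

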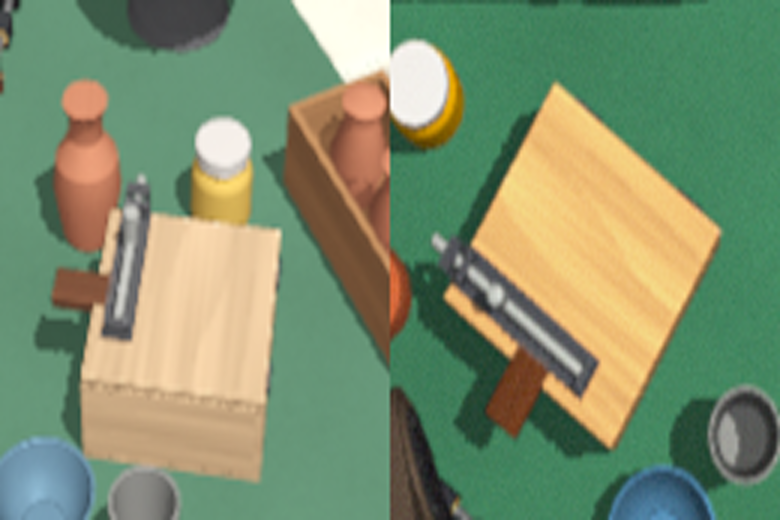

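The lid is shut and the bolt protrudes through the keeper at top-panel (437,240), with the knob at (497,297). I'll check the knob's travel numerically.

```bash
python3 - <<'E'
from h import *
import pickle,cv2
np.set_printoptions(precision=2,suppress=True)
K=[]
for f,(c,r) in(("top5.pkl",(275.7,240.5)),("top6.pkl",(265.5,234))):
    T=pickle.load(open(f,"rb")); g=cv2.GaussianBlur(T["pixels"].min(2),(5,5),0).astype(float)
    x0,y0=int(round(c))-5,int(round(r))-5; w=g[y0:y0+11,x0:x0+11]; w=np.clip(w-150,0,None); Y,X=np.mgrid[y0:y0+11,x0:x0+11]
    p=((w*X).sum()/w.sum(),(w*Y).sum()/w.sum()); k=onz(T,p,138.5);K.append(k)
    C2=np.array([582,96.5]);y=-.577;d=k[:2]-C2;print(p,k,"case x,y",np.cos(y)*d[0]+np.sin(y)*d[1],-np.sin(y)*d[0]+np.cos(y)*d[1])
print("travel",np.linalg.norm(K[1]-K[0]))
a=pickle.load(open("top5.pkl","rb"))["pixels"];T=pickle.load(open("top6.pkl","rb"))["pixels"]
E
```

```text
(np.float64(275.6028225806452), np.float64(240.38104838709677)) [536.13 143.78 138.5 ] case x,y -64.23435345962024 14.606856433654809
(np.float64(265.14022988505747), np.float64(233.28045977011493)) [555.51 173.52 138.5 ] case x,y -64.22092823395403 50.10325116780628
travel 35.49639727295406
```

The image travel (35.5 mm) is less than the TCP travel (38 mm), so my release may have drawn the bolt back about 2 mm. I'll push it home again and release without retracting.

```bash
python3 - <<'E'
from h import *
np.set_printoptions(precision=2,suppress=True)
plan([556.3,176.9,122.4],YAW+np.pi/2)
E
```

```text
t 24.85 tcp [414.17 232.62 222.56] case [-217.76   21.49  222.56] open 0.40157765718067967 F [-0.08 -0.6  -0.06] q5 -0.6254328513642808
axes x,y,z [[0.001, 0.0, -1.0], [-0.84, 0.542, -0.001], [0.542, 0.84, 0.001]]
turn deg 0.01708006651916867 jaw angle after 0.997796326780808
shift in tool axes (after turn) [ 100.26 -149.59   30.17]
```

Call:
apply_moves([
  [0.65,0,-25,5,0],
  [0.65,0,-40,8,0],
  [0.65,0,-40,8,0],
  [0.65,0,-35,7,0],
  [0.65,0,-9.5,2,0],
  [0.65,0,0,0,0],
  [0.65,0,0,0,0],
])

```text
t: 25.55
eef_pos: [554.9, 176.5, 221.9]
tcp_rot: [2.176, 1.57, -3.11]
ft_force: [-0.7, 0.4, 0.5]
opening: 0.35
```

```bash
python3 - <<'E'
from h import *
np.set_printoptions(precision=2,suppress=True)
plan([556.3,176.9,122.4],YAW+np.pi/2)
E
```

```text
t 25.55 tcp [554.91 176.52 221.94] case [-69.08  50.65 221.94] open 0.3495550711713776 F [-0.68  0.37  0.46] q5 -0.80248758805571
axes x,y,z [[-0.001, -0.0, -1.0], [-0.84, 0.543, 0.001], [0.543, 0.84, -0.001]]
turn deg -0.053569909233245186 jaw angle after 0.9977963265790183
shift in tool axes (after turn) [99.54 -1.05  1.14]
```

Call:
apply_moves([
  [0.65,20,-1,1,0],
  [0.65,30,0,0,0],
  [0.65,28,0,0,0],
  [0.65,13,0,0,0],
  [0.65,6,0,0,0],
  [0.65,2,0,0,0],
  [0.65,0,0,0,0],
])

```text
t: 26.25
eef_pos: [557.2, 177.2, 124.2]
tcp_rot: [-0.725, 1.57, 0.272]
ft_force: [-0.2, -0.1, 0.3]
opening: 0.351
```

Call:
apply_moves([
  [1,0,0,0,0],
  [1,0,0,0,0],
  [1,0,0,0,0],
  [1,0,0,0,0],
  [1,0,0,0,0],
  [1,0,0,0,0],
])

```text
t: 26.85
eef_pos: [556.6, 176.1, 123.9]
tcp_rot: [3.133, 1.57, -2.152]
ft_force: [-3.5, -6.2, 6.2]
opening: 0.163
```

Call:
apply_moves([
  [1,0,0,1,0],
  [1,0,0,0,0],
  [1,0,0,0,0],
])

```text
t: 27.15
eef_pos: [556.6, 176.3, 123.9]
tcp_rot: [2.985, 1.568, -2.3]
ft_force: [-5.4, -11.7, 7.7]
opening: 0.161
```

Call:
apply_moves([
  [0.65,0,0,0,0],
  [0.65,0,0,0,0],
  [0.65,0,0,0,0],
  [0.65,0,0,0,0],
  [0.65,-10,0,0,0],
  [0.65,-25,0,0,0],
  [0.65,-35,0,0,0],
  [0.65,-30,20,0,0],
  [0.65,0,40,-10,0],
  [0.65,0,40,-10,0],
])

```text
t: 28.15
eef_pos: [461.8, 215.5, 224.7]
tcp_rot: [-0.623, 1.569, 0.373]
ft_force: [0.7, 0.7, -0.0]
opening: 0.347
```

Call:
apply_moves([
  [0.65,0,30,-10,0],
  [0.65,0,20,0,0],
  [0.65,0,0,0,0],
])

```text
t: 28.45
eef_pos: [413.6, 234.8, 224.4]
tcp_rot: [-0.292, 1.57, 0.707]
ft_force: [-0.4, 0.3, 0.7]
opening: 0.351
```

```bash
python3 - <<'E'
from h import *
from cell import imaging
import pickle,cv2
np.set_printoptions(precision=2,suppress=True)
plan()
for n in("top","side"):
    d=imaging.read_camera(n);pickle.dump(d,open(n+"7.pkl","wb"))
for f,(c,r) in(("top6.pkl",(265.5,234)),("top7.pkl",(265.5,234))):
    T=pickle.load(open(f,"rb")); g=cv2.GaussianBlur(T["pixels"].min(2),(5,5),0).astype(float)
    x0,y0=int(round(c))-5,int(round(r))-5; w=np.clip(g[y0:y0+11,x0:x0+11]-150,0,None); Y,X=np.mgrid[y0:y0+11,x0:x0+11]
    p=((w*X).sum()/w.sum(),(w*Y).sum()/w.sum()); k=onz(T,p,138.5);print(p,k)
for n in("top","side"):
    a,b,z=[pickle.load(open(f"{n}{i}.pkl","rb"))["pixels"].astype(int) for i in(6,7,0)]
    if n=="top": w=np.s_[175:285,245:350]; print("lid diff",np.abs(a-b)[w].mean())
    for o,q in(("tub",np.s_[168:198,226:256]),("beaker",np.s_[255:282,335:362]),("bowl",np.s_[277:315,302:340])):
        if n=="top":print(o,np.abs(z-b)[q].mean())
I=[pickle.load(open(n+"7.pkl","rb"))["pixels"][w][:,:,::-1] for n,w in(("side",np.s_[130:310,230:410]),("top",np.s_[160:340,190:370]))]
cv2.imwrite("pics/two7.png",cv2.resize(np.hstack(I),None,fx=2.2,fy=3,interpolation=cv2.INTER_CUBIC))
E
```

```text
t 28.45 tcp [413.57 234.78 224.35] case [-219.44   22.98  224.35] open 0.3505274013643316 F [-0.39  0.28  0.67] q5 -0.6222348590757718
axes x,y,z [[0.001, 0.001, -1.0], [-0.841, 0.541, -0.0], [0.541, 0.841, 0.001]]
(np.float64(265.14022988505747), np.float64(233.28045977011493)) [555.51 173.52 138.5 ]
(np.float64(265.11136363636365), np.float64(233.27272727272728)) [555.53 173.61 138.5 ]
lid diff 2.4205194805194807
tub 4.721481481481481
beaker 2.741655235482396
bowl 2.8234072022160666
```

View pics/two7.png

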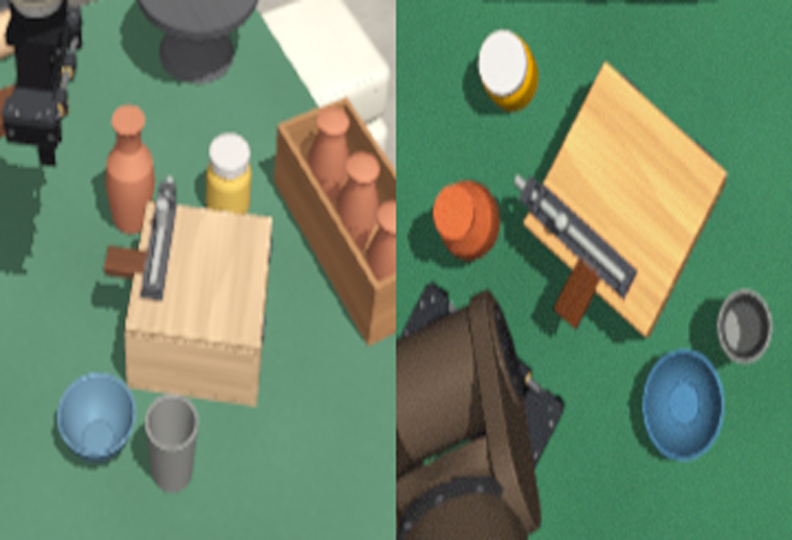

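The knob stands in the same place after the second push, so the bolt was already at the end stop. The lid is shut, the bystanders are unmoved and the arm is clear.

```bash
python3 -c "
from cell import env
print(env.job_done())"
```

```text
the job is handed in; nothing more can be done
None
```

I laid the stick on the tile in the +y compartment, swung the lid shut by its tab, and slid the bolt through its keeper to the end stop. The job is handed in at about 28.5 s of the 64 s allowed. It reported no verdict, so the result below rests on my own checks.

**Last checks:**
- **Lid:** it shut under grip the whole way at roughly 0.5 rad/s. It met the rim with about 18 N at the wrist, and both views show it closed.
- **Bolt:** the knob measures at case y ≈ 50 mm. A second push against the stop, at about 13 N, moved it by only 0.1 mm.
- **Stick:** it was seen lying on the tile before the lid closed. It can't be seen now, so that placement was not rechecked.
- **Bystanders:** the top picture at the tub, beaker and bowl matches the start picture, and the vase looks in place. I did not measure the scraper, float or mould.

**Readings that disagreed:**
- **Bolt travel:** the TCP moved about 38 mm but the image showed 35.5 mm. That is why I pushed the bolt a second time, and it was already home.
- **Case position:** my first estimate was about 4 mm off along x. It showed up as 10–13 N of radial force while the lid swung, which I corrected on the way.
- **Tab grip:** the lid met the rim with the tool about 12 mm lower than I had worked out.

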